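# Fold the drill rack down and shut the drill case

### The job

The drill set has been used and its blue steel case stands open. Using only the fingers, push the upright drill rack over and down until it lies flat in the case, then push the open cover over and press it fully shut. Don't pick anything up or shove the case along the bench, and leave the oil bottle, the flange and the spanner where they are.

Things in the scene. Friction and masses are not known exactly. Their poses are not given: they have to be found in the camera images.
- case: Blue pressed-steel drill case standing loose on four rubber feet on the bench, 1.2 to 1.7 kg with all in it. Its tray measures 145 mm along the case's x, 180 mm along its y, walls 3 mm, rim 33 mm above the bench; shut, the whole case is 49 mm high. Origin: centre of the footprint on the bench. x points from the front (where the rack is hinged) to the back (where the cover is hinged), y along the hinges, z up.
- rack (a joint): Angle in rad of the drill rack: 0 = lying flat in the tray, its stop; grows as it stands up; 1.57 = upright; 1.68 = its stop, leaning a little to the front. The rack is a sheet-metal holder 160 mm wide with ten drills standing in it (shortest 81, longest 123 mm from the hinge line) and a yellow lip. It folds from the front towards the back of the case. Its stiff hinge stays at any angle it is left at and needs at most about 4 N at the lip to fold.
- rack_hinge (a point): Point half-way along the rack's hinge line, 17 mm above the bench, 14 mm inside the front of the case (case x = -58.5 mm). Its axes turn with the rack: x from the hinge towards the drill points, z out of the lip's face.
- rack_lip (a point): Centre of the outer face of the rack's yellow lip, 58 mm from the hinge line and 10 mm proud of the drills' axes. The lip is 26 mm tall (41 to 67 mm from the hinge) and 160 mm wide; it faces the front when the rack is up, and straight up when it is folded, then 27 mm above the bench. Axes as for rack_hinge.
- cover (a joint): Angle in rad of the case's cover: 0 = shut on the tray's rim, its stop; 1.57 = standing straight up; 1.95 = its stop, leaning out past the back. The cover is a shallow steel lid 145 mm from hinge to free edge, 180 mm wide, 16 mm deep. Its stiff hinge stays at any angle it is left at and needs at most about 3 N at the free edge to close. It cannot shut while the rack stands up: it meets the drills.
- cover_hinge (a point): Point half-way along the cover's hinge line on the back rim of the tray, 33 mm above the bench (case x = +72.5 mm). Its axes turn with the cover: -x from the hinge towards the free edge, z out of the outer face.
- cover_edge (a point): Middle of the cover's free edge, on its outer face: 145 mm from the hinge line, 16 mm out from it. The outer face looks away from the rack when the cover is open, and up when it is shut, then 49 mm above the bench.
- oil_center (a point): Green oil bottle with red cap, 50 mm across, 115 mm high, standing near the back corner of the case; centre, half-way up. Loose, leave alone.
- flange_center (a point): Machined steel flange, 76 mm across, 32 mm high, lying in front of the case; centre, half-way up. Loose, leave alone.
- spanner_center (a point): Flat steel spanner 150 mm long, 8 mm thick, lying behind the case; centre. Loose, leave alone.
Not all that is in view belongs to the job. What is meant by the case is not purple, and is the larger of those in its own colour.

How it is judged:
On the way:
1. the rack lies flat in the case while the cover is still open (value of joint rack below 0.07 rad and value of joint cover above 1.2 rad), for 0.2 s.
At the end, for the whole second after the job is handed in: The rack lies flat in the case (within 0.07 rad, 5 mm at the lip) and the cover is shut on the rim (within 0.035 rad, 5 mm at its free edge), with the case standing still, flat on the bench, within 40 mm of where it was, and the bottle, flange and spanner within 20 mm of where they were (value of joint rack below 0.07 rad and value of joint cover below 0.035 rad and height (world z) of case below 0.004 m and angle between case's own z axis and vertical below 0.05 rad and linear speed of case below 0.01 m/s and distance of case from where it was at the start of the episode below 0.04 m and distance of each of oil_center, flange_center, spanner_center from where it was at the start of the episode below 0.02 m); the robot touches nothing.
It fails at once if the case is pushed with the gripper's body or the arm instead of the fingers (over 5 N) (contact force between the arm and case above 5 N).
It fails at once if the case is lifted or tipped (more than 12 mm or 0.15 rad) (height (world z) of case above 0.012 m or angle between case's own z axis and vertical above 0.15 rad).
It fails at once if the case is shoved more than 40 mm along the bench (distance of case from where it was at the start of the episode above 0.04 m).
It fails at once if the oil bottle, the flange or the spanner is picked up or moved more than 20 mm (distance of any of oil_center, flange_center, spanner_center from where it was at the start of the episode above 0.02 m).
It also fails if it takes over 54 s, if anything falls off the work surface, if the arm or the gripper's body presses on something with over 40 N, if the wrist force passes 120 N, or if a joint passes its speed limit or range.

### The arm

A 6-joint arm with a two-finger parallel gripper is mounted at the origin on the work surface. World frame = base frame: x ahead of the robot, y to its left, z up, the work surface at z = 0. Lengths are in m, angles in rad, forces in N, time in s.
With the tool pointing down it reaches from about 0.35 to 0.775 m from the base axis. Payload 7.3 kg.
Tool frame: the origin (TCP) lies midway between the tips of the shut fingers; the grasp point (between the pads) lies 19 mm behind it (grip_point_offset is the distance from the TCP to the grasp point, in m); x points along the fingers, y is the direction in which the jaws open and shut, and the axes are right-handed (so a half turn about x gives the same grasp; the last joint's range is limited). The gripper opens to 92 mm and grips with 3 to 60 N. Pads are 19 mm wide; open, the fingers measure 130 mm over their backs; the gripper's body (75 mm by 190 mm) begins 47 mm behind the grasp point.
Start: joints at [-1.328, 0.342, 1.524, -0, 1.275, -0.146], TCP at [0.199, -0.486, 0.227] pointing down, gripper open.
Joint ranges: [-2.53, 2.53], [-0.77, 2.02], [0.04, 2.7], [-1, 4.14], [0.28, 2.66], [-3.11, 3.11]. Speed limits (rad/s): [2.57, 2.57, 3.14, 3.14, 3.14, 3.14].

### API

Orientations are given as [roll, pitch, yaw] about the fixed x, y, z axes, in that order (R = Rz(yaw) Ry(pitch) Rx(roll)).
In Python, from bench import observe, camera, hand_in, grip_point_offset gives the robot as it stands. The module is installed in compiled form; this text tells all that it offers.
- The arm moves only by the shell command python3 -m creep 'ROWS' [OPENING]. ROWS is JSON, a list that holds one entry, the list of rows, each a list of 6 numbers: the shift along the world's x, y, z in mm, then the turn, a rotation vector about the world's x, y, z in rad. A call has 1 to 20 rows; each row shifts and turns the commanded pose from where the row before left it; what a row does not reach is not made up. A row lasts 1/10 s, in which the tool goes at most 50 mm and 8.59 degrees, less where a joint would pass 70% of its speed; a pose out of reach is approached as far as the arm can. A call is refused whole if a number of a shift passes 50 or a number of a turn 0.15, either way. A call with a gripper value outside its range is refused whole. OPENING is the closure, from 0 (fully open) to 1 (shut), set as the call begins (- or left out, the last holds). The fingers move at their own pace and stop on an object; the grip force is fixed at half the most. Time passes only in rows, so rows that do not move let the fingers close. It gives the time, the measured TCP pose, the force and the opening at its end, in the units of the state.
- observe(): the state, without advancing time (a new reading comes with each control period).
- camera(name): name is "side" or "top"; returns a dict with "image" (480x640x3 uint8, blue, green, red), "fx", "fy", "cx", "cy" (pixels), "D" ([k1, k2, p1, p2, k3] as OpenCV has them; the pictures are not rectified), "R" (3x3) and "t" (3): a world point X has camera coordinates R X + t. Camera axes: x right, y down, z forward; pixel columns grow to the right and rows downward; lengths in m; the calibration is good to about 2 mm. A picture is of the moment at which its call begins. There is no depth.
- hand_in(): hands the job in, once; it reports no verdict.
The state is a dict: "time_s": time; "qpos": joint angles; "joint_vel": joint speeds; "tau": joint torques, N m; "tcp_pos": TCP position; "ee_rot": TCP orientation; "ft_force": force on the tool from outside, world axes, zero at the start; "wrist_torque": the same for the moment, N m; "finger_gap": opening from 0.0 (shut) to 1.0 (fully open).
Only numpy, scipy, OpenCV 4.12 (cv2) and the standard library are available. Lean on these libraries where they do the work, as an engineer would, in place of code of your own. Each camera call takes 0.05 s, during which the arm holds its last target.

## Working session

There is one attempt and no reset: what is moved stays moved. The work goes in short steps, Python scripts to look and compute and a shell command to move; the robot and the scene stay as the last step left them, time stands still between calls to the robot, and variables do not carry over. Pictures are saved under pics/ and viewed, and the job is handed in when it is done.

```bash
mkdir -p pics; python3 - <<'E'
from bench import *
import cv2
print(observe())
for n in("side","top"):
    c=camera(n); cv2.imwrite(f"pics/{n}0.png",c["image"]); print(n,{k:c[k] for k in c if k!="image"})
print(grip_point_offset)
E
```

```text
{'time_s': 0.0, 'qpos': array([-1.32798972e+00,  3.42726993e-01,  1.52500499e+00, -4.27320022e-05,
        1.27538892e+00, -1.45995254e-01]), 'joint_vel': array([-6.38458066e-04, -5.34030067e-04,  5.65174457e-04,  1.03821763e-03,
       -2.37089370e-05, -1.63358398e-04]), 'tau': array([-4.34289575e-05, -4.31241953e+01, -2.44223785e+01,  7.17279408e-02,
        5.58560807e-02, -1.12751393e-04]), 'tcp_pos': array([ 0.19893034, -0.48541848,  0.22604694]), 'ee_rot': array([-1.69006018,  1.56926753,  1.8403468 ]), 'ft_force': array([-0.17386492, -0.49254289,  0.13375775]), 'wrist_torque': array([ 0.00115332, -0.02214249,  0.02208377]), 'finger_gap': 0.9999103360052197}
side {'fx': 590.9454821097563, 'fy': 590.9454821097563, 'cx': 320.65244556651163, 'cy': 242.32575570773156, 'D': array([-0.1102472,  0.       ,  0.       ,  0.       ,  0.       ]), 'R': array([[-0.98818649, -0.15295572,  0.00959226],
       [-0.08273989,  0.47977124, -0.87348364],
       [ 0.12900223, -0.86395839, -0.48675899]]), 't': array([0.55651856, 0.08338468, 1.02090623])}
top {'fx': 530.6434562595493, 'fy': 530.6434562595493, 'cx': 308.54236296115715, 'cy': 243.130759874369, 'D': array([-0.15736854,  0.        ,  0.        ,  0.        ,  0.        ]), 'R': array([[-0.00377507, -0.99986137,  0.01621697],
       [-0.99812419,  0.00277657, -0.06115869],
       [ 0.06110518, -0.01641743, -0.99799631]]), 't': array([0.01761613, 0.55615099, 1.07008746])}
0.0188
```

View pics/side0.png

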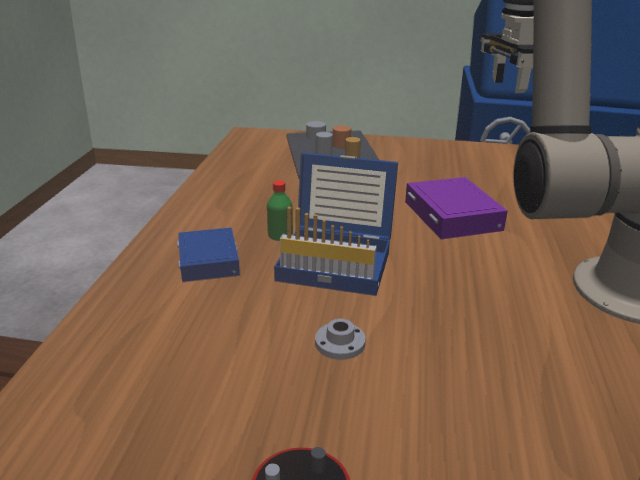

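View pics/top0.png

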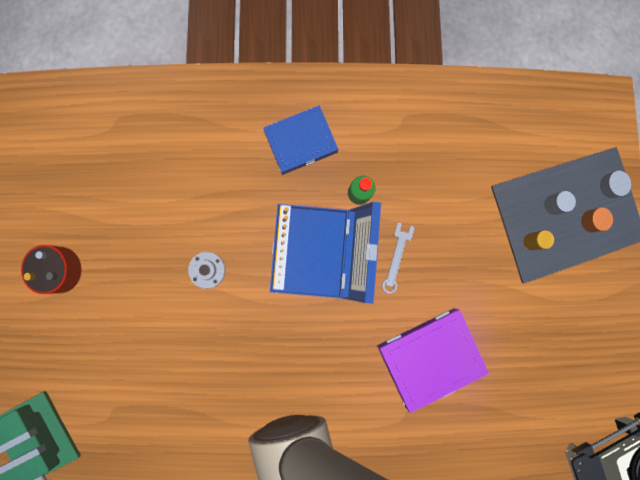

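The side view shows the open blue case with its rack at (330,250), and the flange at (340,340). In the top view there are three candidates:
- the open blue case at (325,252)
- a smaller shut blue case at (301,140)
- a purple case at (433,360)

The open one fits, since it is blue, the larger of the two blues, and has the rack. I'll confirm it in an enlarged crop.

```bash
python3 - <<'E'
import cv2
a=cv2.imread("pics/top0.png")[165:315,180:430]; cv2.imwrite("pics/topc.png",cv2.resize(a,None,fx=3.2,fy=3.2,interpolation=cv2.INTER_CUBIC))
a=cv2.imread("pics/side0.png")[145:300,260:410]; cv2.imwrite("pics/sidec.png",cv2.resize(a,None,fx=3.8,fy=3.8,interpolation=cv2.INTER_CUBIC))
E
```

```text
(no output)
```

View pics/topc.png

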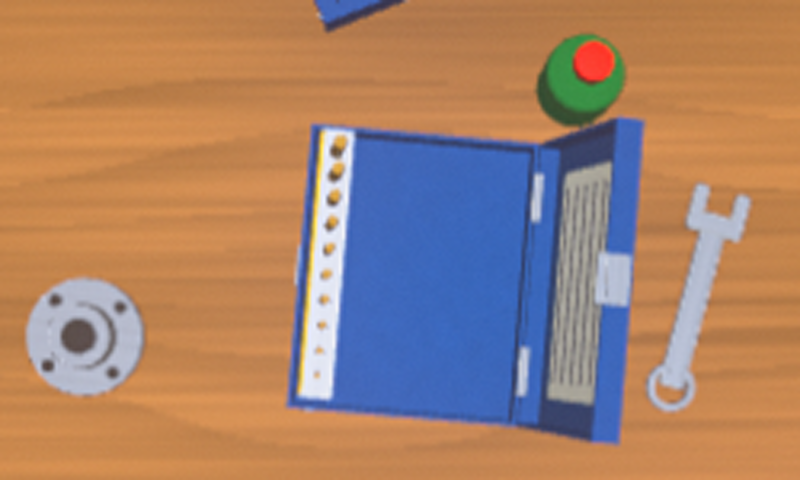

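View pics/sidec.png

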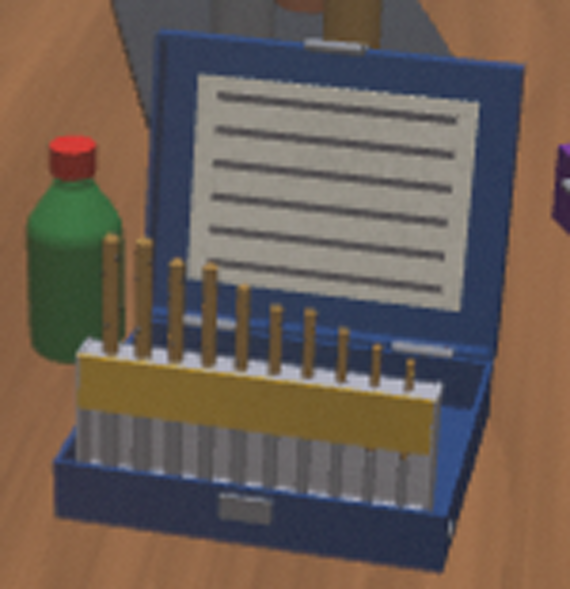

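The crop confirms it: this is the open blue case with the drills up, its cover open, and the bottle close to the back-left corner. Next I fit the pose.

```bash
cat > h.py <<'E'
import numpy as np,cv2
from scipy.optimize import least_squares
from bench import *
def proj(c,P): 
    P=np.atleast_2d(P).astype(float)
    return cv2.projectPoints(P,cv2.Rodrigues(c["R"])[0],c["t"],np.array([[c["fx"],0,c["cx"]],[0,c["fy"],c["cy"]],[0,0,1]]),c["D"])[0].reshape(-1,2)
def unproj(c,uv,z):
    K=np.array([[c["fx"],0,c["cx"]],[0,c["fy"],c["cy"]],[0,0,1]])
    n=cv2.undistortPoints(np.array([[uv]],float),K,c["D"]).ravel()
    d=c["R"].T@np.r_[n,1];o=-c["R"].T@c["t"];return o+d*(z-o[2])/d[2]
def case(p,L):
    x,y,a=p[:3];R=np.array([[np.cos(a),-np.sin(a),0],[np.sin(a),np.cos(a),0],[0,0,1]])
    return np.array(L)@R.T+[x,y,0]
def cov(p,c,r,y,h): return [.0725-r*np.cos(c)+h*np.sin(c),y,.033+r*np.sin(c)+h*np.cos(c)]
def rack(a,r,y,h): return [-.0585+r*np.cos(a)-h*np.sin(a),y,.017+r*np.sin(a)+h*np.cos(a)]
E
python3 - <<'E'
from h import *
T=camera("top");S=camera("side")
tp=lambda u,v:(u/3.2+180,v/3.2+165); sp=lambda u,v:(u/3.8+260,v/3.8+145)
def model(p):
    c,a=p[3],p[4]
    t=[[-.0725,.09,.033],[-.0725,-.09,.033],cov(p,c,.145,.09,.016),cov(p,c,.145,-.09,.016)]
    s=[[-.0725,.09,.033],[-.0725,-.09,.033],[-.0725,.09,.004],[-.0725,-.09,.004],cov(p,c,.145,.09,.0),cov(p,c,.145,-.09,.0),
       rack(a,.067,.08,.010),rack(a,.067,-.08,.010),rack(a,.041,.08,.010),rack(a,.041,-.08,.010)]
    return np.r_[proj(T,case(p,t)),proj(S,case(p,s))]
obs=np.array([tp(313,126),tp(289,406),tp(643,120),tp(618,443),
 sp(57,462),sp(445,515),sp(57,512),sp(442,570),sp(160,35),sp(523,67),sp(80,353),sp(437,400),sp(80,407),sp(432,453)])
r=least_squares(lambda p:(model(p)-obs).ravel(),[.55,0,0,1.7,1.57],loss='soft_l1')
print(r.x.round(4));print((model(r.x)-obs).round(1).tolist())
p=r.x
for n,l in dict(lip=rack(p[4],.058,0,.01),longest=rack(p[4],.123,.07,0),edge=cov(p,p[3],.145,0,.016),edgeL=cov(p,p[3],.145,.09,.016),hinge=[.0725,0,.033],front=[-.0725,0,.033]).items(): print(n,case(p,[l]).round(4))
print('flange',unproj(T,tp(85,336),.02),'spanner',unproj(T,tp(715,190),.008),unproj(T,tp(670,390),.008),'oil cap',unproj(T,tp(595,62),.115))
print("side mm",obs is not None)
E
```

```text
[ 0.5362  0.0148 -1.6565  1.776   1.5075]
[[-0.6, 1.0], [-0.7, 2.3], [-0.1, 1.6], [0.1, 2.2], [-0.7, -0.9], [0.6, -0.6], [-0.2, 0.1], [0.4, -0.6], [-1.4, -1.0], [-0.6, -0.0], [-0.5, 0.1], [-0.7, -0.3], [-0.4, -0.3], [-0.4, -0.2]]
lip [[0.5417 0.0793 0.0755]]
longest [[0.6103 0.0593 0.1398]]
edge [[ 0.5261 -0.1025  0.1717]]
edgeL [[ 0.6158 -0.1102  0.1717]]
hinge [[ 0.53   -0.0575  0.033 ]]
front [[0.5424 0.087  0.033 ]]
flange [0.50160738 0.22438686 0.02      ] spanner [ 0.59541085 -0.18255232  0.008     ] [ 0.46557748 -0.15133189  0.008     ] oil cap [ 0.66094101 -0.09129696  0.115     ]
side mm True
```

```bash
cat >> h.py <<'E'
from scipy.spatial.transform import Rotation as Ro
def st():
    o=observe();R=Ro.from_euler('xyz',o['ee_rot']).as_matrix()
    print(o['time_s'],'tcp',(o['tcp_pos']*1000).round(1),'q',o['qpos'].round(3),'F',o['ft_force'].round(2),'gap',round(o['finger_gap'],2));print('x',R[:,0].round(3),'y',R[:,1].round(3));return o,R
def goal(t): # jaws along case y, finger dir tilted by t towards case +x
    a=-1.6565;cx=np.array([np.cos(a),np.sin(a),0]);cy=np.array([-np.sin(a),np.cos(a),0])
    d=np.sin(t)*cx-np.cos(t)*np.array([0,0,1]);return d,cy
def turn(R,t):
    d,cy=goal(t);b=[]
    for s in(1,-1):
        G=np.c_[d,s*cy,np.cross(d,s*cy)];b.append(Ro.from_matrix(G@R.T).as_rotvec())
    return min(b,key=np.linalg.norm)
E
python3 - <<'E'
from h import *
o,R=st()
for t in(0,.5): print(t,turn(R,t).round(3))
p=[.5362,.0148,-1.6565]
for a in [1.5,1.25,1,.75,.5,.25,0]:
    t=.5;s=.056 if a>.6 else .06;h=.010+.0095*abs(np.sin(a-t)); print(a,(case(p,[rack(a,s,0,h)])*1000).round(0))
E
```

```text
0.2 tcp [ 199.  -485.6  226.3] q [-1.328  0.342  1.525  0.     1.275 -0.146] F [-0.32  0.29  0.33] gap 1.0
x [-0.     0.001 -1.   ] y [ 0.379 -0.925 -0.001]
0 [-1.000e-03 -1.000e-03  1.096e+00]
0.5 [-0.424  0.311  1.073]
1.5 [[542.  87.  74.]]
1.25 [[541.  71.  75.]]
1 [[540.  55.  72.]]
0.75 [[538.  41.  64.]]
0.5 [[537.  25.  55.]]
0.25 [[536.  18.  44.]]
0 [[536.  13.  32.]]
```

```bash
R='' ; python3 -m creep '[[[9,15,2,0,0,0.055],[9,15,2,0,0,0.055],[9,15,2,0,0,0.055],[9,15,2,0,0,0.055],[9,15,2,0,0,0.055],[9,15,2,0,0,0.055],[9,15,2,0,0,0.055],[9,15,2,0,0,0.055],[9,15,2,0,0,0.055],[9,15,2,0,0,0.055],[9,15,2,0,0,0.055],[9,15,2,0,0,0.055],[9,15,2,0,0,0.055],[9,15,2,0,0,0.055],[9,15,2,0,0,0.055],[9,15,2,0,0,0.055],[9,15,2,0,0,0.055],[9,15,2,0,0,0.055],[9,15,2,0,0,0.055],[9,15,2,0,0,0.055]]]' 1; python3 -c "
from h import *
o,R=st();print(turn(R,.5))"
```

```text
time_s: 2.2
tcp_pos: [0.3793, -0.1843, 0.267]
ee_rot: [1.083, 1.57, -0.565]
ft_force: [0.1, 0.7, 0.1]
finger_gap: 0.003
2.2 tcp [ 379.3 -184.3  267. ] q [-0.634  0.117  1.709  0.     1.316 -0.557] F [0.08 0.66 0.09] gap 0.0
x [ 0. -0. -1.] y [ 0.997 -0.077  0.   ]
[-0.49807148  0.04107853 -0.00852962]
```

```bash
python3 -m creep '[[[9,16,0,0,0,0],[9,16,0,0,0,0],[9,16,0,0,0,0],[9,16,0,0,0,0],[9,16,0,0,0,0],[9,16,0,0,0,0],[9,16,0,0,0,0],[9,16,0,0,0,0],[9,16,0,0,0,0],[9,16,0,0,0,0],[9,16,0,0,0,0],[9,16,0,0,0,0],[9,16,0,0,0,0],[9,16,0,0,0,0],[9,16,0,0,0,0],[9,16,0,0,0,0],[9,16,0,0,0,0],[9,16,0,0,0,0],[0,16,0,0,0,0],[0,16,0,0,0,0]]]'; python3 -c "
from h import *
o,R=st();print(turn(R,.5))"
```

```text
time_s: 4.2
tcp_pos: [0.5404, 0.1356, 0.2667]
ee_rot: [-1.335, 1.57, -2.986]
ft_force: [-0.4, 0.5, 0.8]
finger_gap: 0.003
4.2 tcp [540.4 135.6 266.7] q [ 0.108  0.375  1.363 -0.     1.404  0.189] F [-0.38  0.45  0.76] gap 0.0
x [-0. -0. -1.] y [ 0.997 -0.081 -0.   ]
[-0.49821902  0.04120227 -0.00487757]
```

```bash
python3 -m creep '[[[0,0,0,-0.1,0.008,0],[0,0,0,-0.1,0.008,0],[0,0,0,-0.1,0.008,0],[0,0,0,-0.1,0.008,0],[0,0,0,-0.1,0.008,0],[0,-1,-19,0,0,0],[0,-1,-19,0,0,0],[0,-1,-19,0,0,0],[0,-1,-19,0,0,0],[0,-1,-19,0,0,0],[0,-1,-19,0,0,0],[0,-1,-19,0,0,0],[0,-1,-19,0,0,0],[0,-1,-19,0,0,0],[0,-1,-19,0,0,0],[0,0,0,0,0,0]]]'; python3 -c "
from h import *
o,R=st();cv2.imwrite('pics/s1.png',camera('side')['image'])"
```

```text
time_s: 5.8
tcp_pos: [0.5391, 0.1243, 0.0747]
ee_rot: [-0.007, 1.068, -1.658]
ft_force: [-0.9, -0.2, -0.8]
finger_gap: 0.005
5.8 tcp [539.1 124.3  74.7] q [ 0.341  0.705  1.473 -0.485  1.228  0.648] F [-0.93 -0.19 -0.81] gap 0.0
x [-0.042 -0.48  -0.876] y [ 0.997 -0.081 -0.003]
```

View pics/s1.png

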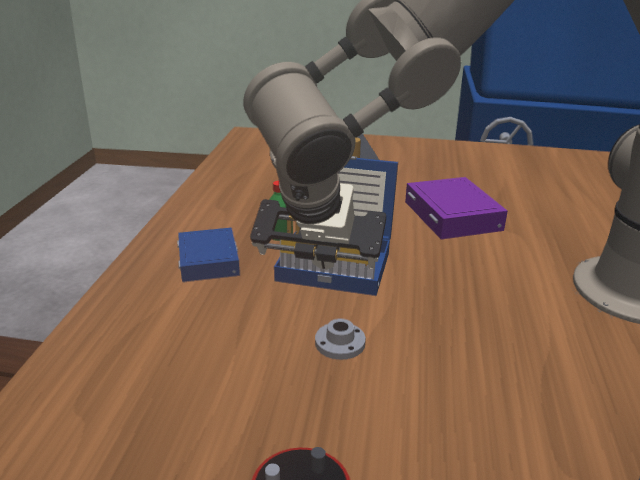

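The gripper stands in front of the rack with the closed fingers at (320,257), in line with the yellow lip and clear of the flange at (340,340). I start pushing.

```bash
python3 -m creep '[[[0,-6,0,0,0,0],[0,-6,0,0,0,0],[0,-6,0,0,0,0],[0,-6,0,0,0,0],[0,-5,0,0,0,0],[0,-3,0,0,0,0],[0,-3,0,0,0,0],[0,-3,0,0,0,0],[0,-3,0,0,0,0],[0,-3,0,0,0,0]]]'; python3 -m creep '[[[0,-3,0,0,0,0],[0,-3,0,0,0,0],[0,-3,0,0,0,0],[0,-3,-1,0,0,0]]]'; python3 -c "
from h import *
o,R=st();cv2.imwrite('pics/s2.png',camera('side')['image'][100:340,200:520].repeat(2,0).repeat(2,1));cv2.imwrite('pics/t2.png',camera('top')['image'][140:340,180:460].repeat(2,0).repeat(2,1))"
```

```text
time_s: 6.85
tcp_pos: [0.5408, 0.0803, 0.0767]
ee_rot: [0.001, 1.069, -1.651]
ft_force: [-2.3, 3.2, 1.0]
finger_gap: 0.003
time_s: 7.25
tcp_pos: [0.5411, 0.0679, 0.0757]
ee_rot: [0.002, 1.069, -1.65]
ft_force: [-1.9, 2.1, 1.3]
finger_gap: 0.002
7.25 tcp [541.1  67.9  75.7] q [ 0.25   0.671  1.543 -0.52   1.158  0.6  ] F [-1.85  2.11  1.29] gap 0.0
x [-0.038 -0.479 -0.877] y [ 0.997 -0.082  0.001]
```

View pics/s2.png

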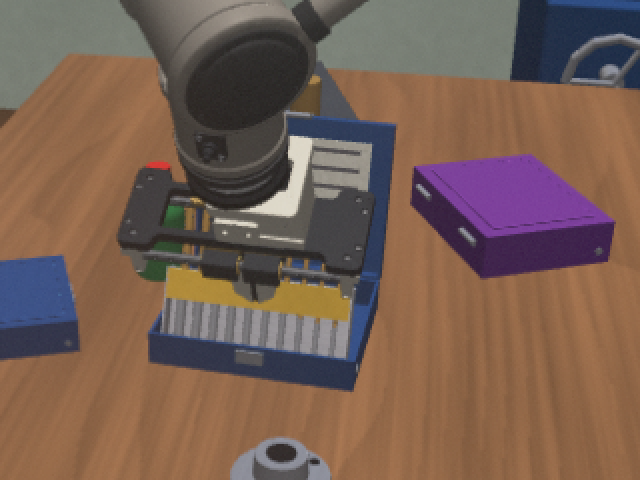

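View pics/t2.png

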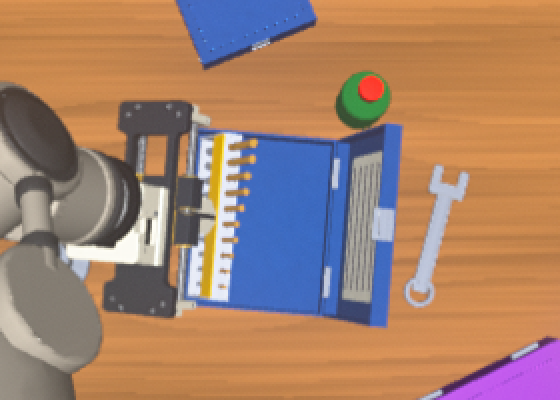

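The rack is tilting: in the top view the drills now lean towards the cover, at (240,160), and the case is still in place. Contact is at about 2–3 N, so I continue along the arc.

```bash
python3 -m creep '[[[0,-3,-1,0,0,0],[0,-3,-1,0,0,0],[0,-3,-1,0,0,0],[0,-3,-1,0,0,0],[0,-3,-1,0,0,0],[0,-3,-2,0,0,0],[0,-3,-2,0,0,0],[0,-3,-2,0,0,0],[0,-3,-2,0,0,0],[0,-3,-2,0,0,0]]]'; python3 -m creep '[[[0,-3,-2,0,0,0],[0,-3,-2,0,0,0],[0,-2,-2,0,0,0],[0,-2,-3,0,0,0],[0,-2,-3,0,0,0],[0,-1,-3,0,0,0],[0,-1,-3,0,0,0]]]';python3 -c "
from h import *
o,R=st();cv2.imwrite('pics/s3.png',camera('side')['image'][100:340,200:520].repeat(2,0).repeat(2,1));cv2.imwrite('pics/t3.png',camera('top')['image'][140:340,180:460].repeat(2,0).repeat(2,1))"
```

```text
time_s: 8.35
tcp_pos: [0.5411, 0.0379, 0.0605]
ee_rot: [0.003, 1.069, -1.65]
ft_force: [-1.0, 1.2, -0.1]
finger_gap: 0.002
time_s: 9.05
tcp_pos: [0.5411, 0.0239, 0.0426]
ee_rot: [0.003, 1.069, -1.65]
ft_force: [-0.7, -2.2, 3.0]
finger_gap: 0.004
9.05 tcp [541.1  23.9  42.6] q [ 0.177  0.698  1.608 -0.567  1.05   0.6  ] F [-0.74 -2.17  3.  ] gap 0.0
x [-0.038 -0.48  -0.877] y [ 0.997 -0.082  0.001]
```

View pics/s3.png

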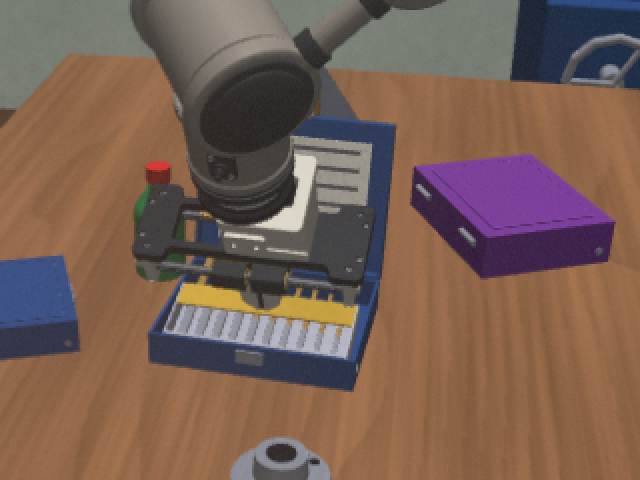

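View pics/t3.png

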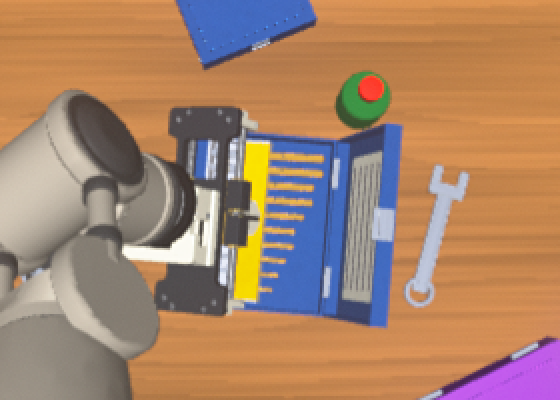

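The rack is nearly down: in the top view the lip is at (255,222) and the drills are fanned flat. The case hasn't moved. I press down to the stop.

```bash
for i in 1; do python3 -m creep '[[[0,-2,-2,0,0,0],[0,-2,-2,0,0,0],[0,-1,-2,0,0,0],[0,0,-2,0,0,0]]]'; done; python3 -m creep '[[[0,0,-1,0,0,0],[0,0,-1,0,0,0]]]'; python3 -m creep '[[[0,0,-1,0,0,0],[0,0,0,0,0,0]]]'
```

```text
time_s: 9.55
tcp_pos: [0.5411, 0.019, 0.0346]
ee_rot: [0.002, 1.069, -1.65]
ft_force: [0.4, -0.9, 0.9]
finger_gap: 0.004
time_s: 9.75
tcp_pos: [0.541, 0.0189, 0.0327]
ee_rot: [0.002, 1.069, -1.651]
ft_force: [1.2, -1.2, 2.1]
finger_gap: 0.007
time_s: 9.95
tcp_pos: [0.541, 0.019, 0.0317]
ee_rot: [0.002, 1.069, -1.651]
ft_force: [-0.3, -0.5, 1.8]
finger_gap: 0.005
```

```bash
python3 -m creep '[[[0,0,-1,0,0,0],[0,0,0,0,0,0]]]'; python3 -m creep '[[[0,0,-1,0,0,0],[0,0,0,0,0,0]]]';python3 -m creep '[[[0,0,-1,0,0,0],[0,0,0,0,0,0]]]'
```

```text
time_s: 10.15
tcp_pos: [0.5411, 0.0189, 0.0314]
ee_rot: [0.003, 1.068, -1.65]
ft_force: [-1.7, -0.9, 6.0]
finger_gap: 0.004
time_s: 10.35
tcp_pos: [0.5412, 0.0188, 0.031]
ee_rot: [0.004, 1.068, -1.649]
ft_force: [-2.3, -1.5, 10.9]
finger_gap: 0.005
time_s: 10.55
tcp_pos: [0.5412, 0.0187, 0.0308]
ee_rot: [0.005, 1.067, -1.649]
ft_force: [-4.7, -0.9, 16.3]
finger_gap: 0.008
```

The force rose to 16 N at z = 31 mm, where the stop was expected. I retract upwards, level the tool and check.

```bash
python3 -m creep '[[[0,0,8,0,0,0],[0,2,15,0,0,0],[0,2,20,0,0,0],[0,0,25,0,0,0],[0,0,25,0,0,0],[0,0,25,0,0,0],[0,0,25,0,0,0],[0,0,25,0,0,0],[0,0,25,0,0,0],[0,0,25,0,0,0],[0,0,15,0.1,-0.008,0],[0,0,0,0.1,-0.008,0],[0,0,0,0.1,-0.008,0],[0,0,0,0.1,-0.008,0],[0,0,0,0.1,-0.008,0],[0,0,0,0,0,0]]]'; python3 -c "
from h import *
o,R=st();print(turn(R,0))
cv2.imwrite('pics/s4.png',camera('side')['image'][100:340,200:520].repeat(2,0).repeat(2,1));cv2.imwrite('pics/t4.png',camera('top')['image'][140:340,180:460].repeat(2,0).repeat(2,1))"
```

```text
time_s: 12.15
tcp_pos: [0.541, 0.0215, 0.2627]
ee_rot: [2.317, 1.569, 0.661]
ft_force: [-0.3, -0.1, -0.5]
finger_gap: 0.006
12.15 tcp [541.   21.5 262.7] q [-1.030e-01  3.460e-01  1.417e+00  1.000e-03  1.377e+00 -1.800e-02] F [-0.34 -0.1  -0.49] gap 0.01
x [ 0.002  0.001 -1.   ] y [ 0.996 -0.085  0.001]
[-0.00124396  0.00160126 -0.00073528]
```

View pics/s4.png

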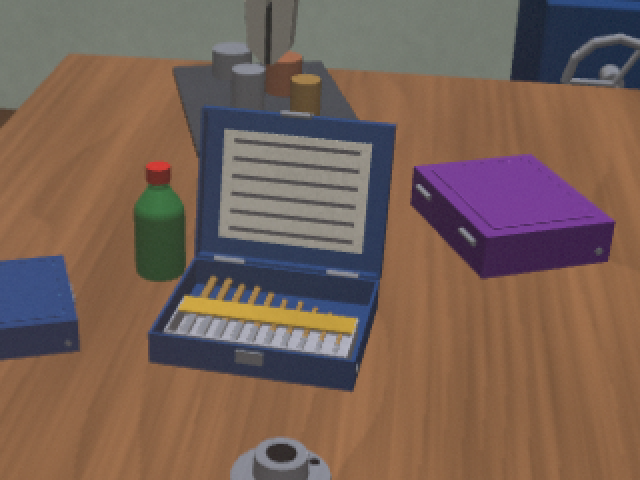

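View pics/t4.png

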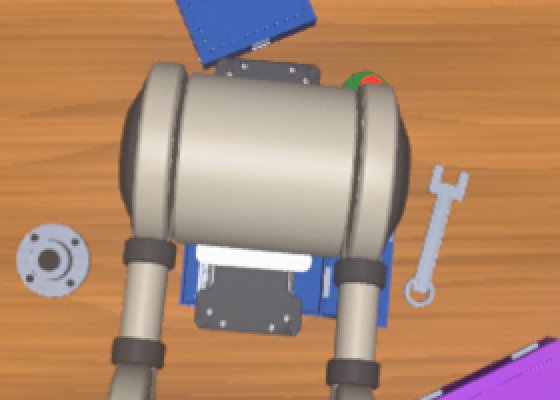

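```bash
python3 -m creep '[[[-1,-18,0,0,0,0],[-1,-18,0,0,0,0],[-1,-18,0,0,0,0],[-1,-18,0,0,0,0],[-1,-18,0,0,0,0],[-1,-18,0,0,0,0],[-1,-18,0,0,0,0],[-1,-18,0,0,0,0],[-1,-18,0,0,0,0],[-1,-18,0,0,0,0],[-1,0,-20,0,0,0],[-1,0,-20,0,0,0],[-1,0,-20,0,0,0],[0,0,-20,0,0,0],[0,0,-20,0,0,0],[0,0,-10,0,0,0],[0,0,0,0,0,0]]]'; python3 - <<'E'
from h import *
o,R=st();S=camera("side");T=camera("top")
cv2.imwrite('pics/s5.png',S['image'][100:340,200:520].repeat(2,0).repeat(2,1));cv2.imwrite('pics/t5.png',T['image'][140:340,180:460].repeat(2,0).repeat(2,1))
p=[.5362,.0148,-1.6565]
for a in(0,.07,.15):
  print(a,((proj(S,case(p,[rack(a,.067,.08,.01),rack(a,.067,-.08,.01),rack(a,.123,.07,0)]))-[200,100])*2).round(1).tolist())
for c in [1.776,1.57,1.3,1.05,.8,.55,.3,.15,0]:
    s=.125;h=.016+.0095*abs(np.sin(c)); print(c,(case(p,[cov(p,c,s,0,h)])*1000).round(0))
E
```

```text
time_s: 13.95
tcp_pos: [0.5276, -0.1556, 0.1504]
ee_rot: [-1.634, 1.568, 2.999]
ft_force: [-0.5, -0.1, 0.7]
finger_gap: 0.006
13.95 tcp [ 527.6 -155.6  150.4] q [-4.260e-01  4.600e-01  1.564e+00 -1.000e-03  1.121e+00 -3.450e-01] F [-0.47 -0.13  0.68] gap 0.01
x [-0.003  0.    -1.   ] y [ 0.997 -0.08  -0.003]
0 [[185.8, 294.1], [358.1, 316.4], [212.1, 276.6]]
0.07 [[185.5, 290.1], [358.2, 312.4], [212.0, 268.9]]
0.15 [[185.0, 285.8], [358.3, 308.1], [211.6, 260.4]]
1.776 [[ 526. -107.  150.]]
1.57 [[528. -83. 158.]]
1.3 [[531. -48. 160.]]
1.05 [[534. -16. 153.]]
0.8 [[536.  13. 139.]]
0.55 [[538.  38. 116.]]
0.3 [[540.  56.  88.]]
0.15 [[540.  63.  69.]]
0 [[541.  67.  49.]]
```

View pics/s5.png

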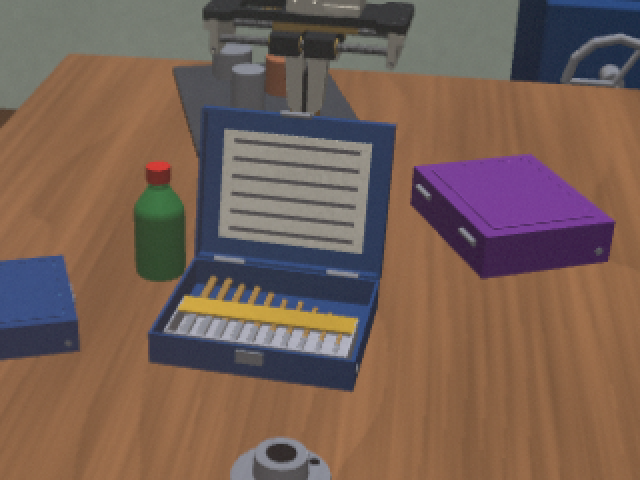

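View pics/t5.png

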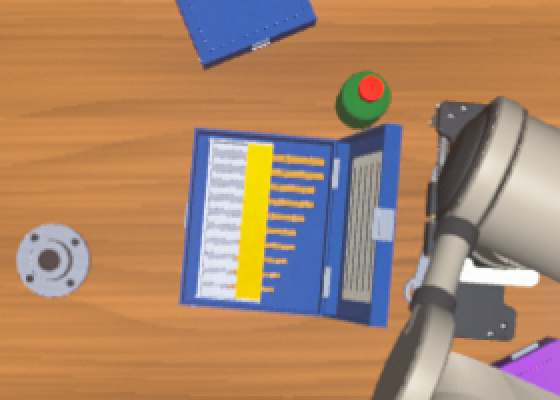

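The rack lies flat: the lip's far edge at (185,296) matches the prediction for 0 rad. The fingers are behind the cover's top edge at (300,90), with the bottle and spanner untouched. I push the cover over.

```bash
python3 -m creep '[[[0,6,0,0,0,0],[0,6,0,0,0,0],[0,6,0,0,0,0],[0,6,0,0,0,0],[0,6,0,0,0,0],[0,6,0,0,0,0],[0,4,0,0,0,0],[0,4,0,0,0,0],[0,4,1,0,0,0],[0,4,1,0,0,0],[0,4,1,0,0,0],[0,4,1,0,0,0],[0,4,1,0,0,0],[0,4,1,0,0,0],[0,4,1,0,0,0],[0,4,1,0,0,0]]]'; python3 -m creep '[[[0,4,0,0,0,0],[0,4,0,0,0,0],[0,4,0,0,0,0],[0,4,0,0,0,0],[0,4,0,0,0,0],[0,4,0,0,0,0],[0,4,-1,0,0,0],[0,4,-1,0,0,0],[0,4,-1,0,0,0],[0,4,-1,0,0,0]]]'; python3 -c "
from h import *
o,R=st();cv2.imwrite('pics/s6.png',camera('side')['image'][60:300,200:520].repeat(2,0).repeat(2,1));cv2.imwrite('pics/t6.png',camera('top')['image'][140:340,180:460].repeat(2,0).repeat(2,1))"
```

```text
time_s: 15.65
tcp_pos: [0.5277, -0.0804, 0.1596]
ee_rot: [-1.663, 1.57, 2.968]
ft_force: [-0.2, -2.5, -1.6]
finger_gap: 0.009
time_s: 16.65
tcp_pos: [0.528, -0.0404, 0.1557]
ee_rot: [2.225, 1.571, 0.572]
ft_force: [0.7, -1.4, 1.2]
finger_gap: 0.003
16.65 tcp [528.  -40.4 155.7] q [-0.221  0.418  1.618  0.     1.106 -0.139] F [ 0.66 -1.39  1.21] gap 0.0
x [ 0.  0. -1.] y [ 0.997 -0.082  0.   ]
```

View pics/s6.png

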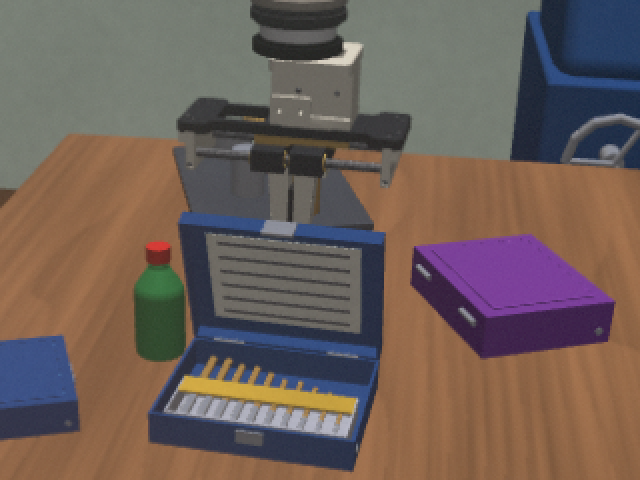

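View pics/t6.png

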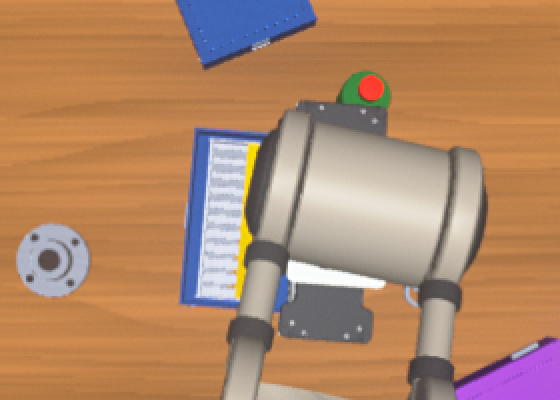

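The cover follows the fingers, which are at its top edge at (285,215), and the case stays put. I continue along the arc.

```bash
python3 -m creep '[[[0,4,-1,0,0,0],[0,4,-1,0,0,0],[0,4,-1,0,0,0],[0,4,-1,0,0,0],[0,4,-1,0,0,0],[0,4,-1,0,0,0],[0,4,-2,0,0,0],[0,4,-2,0,0,0],[0,4,-2,0,0,0],[0,4,-2,0,0,0],[0,4,-2,0,0,0],[0,4,-2,0,0,0],[0,4,-2,0,0,0]]]'; python3 -m creep '[[[0,4,-4,0,0,0],[0,4,-4,0,0,0],[0,4,-4,0,0,0],[0,4,-4,0,0,0],[0,4,-4,0,0,0],[0,4,-4,0,0,0],[0,3,-4,0,0,0],[0,3,-4,0,0,0]]]'; python3 -c "
from h import *
o,R=st();cv2.imwrite('pics/s7.png',camera('side')['image'][60:300,200:520].repeat(2,0).repeat(2,1))"
```

```text
time_s: 18.05
tcp_pos: [0.5279, 0.0115, 0.1355]
ee_rot: [-1.51, 1.57, 3.121]
ft_force: [0.4, -0.4, -0.1]
finger_gap: 0.006
time_s: 18.85
tcp_pos: [0.528, 0.0414, 0.1033]
ee_rot: [-1.375, 1.571, -3.028]
ft_force: [0.3, -1.4, -0.2]
finger_gap: 0.007
18.85 tcp [528.   41.4 103.3] q [-0.066  0.482  1.679 -0.     0.98   0.016] F [ 0.27 -1.41 -0.25] gap 0.01
x [-0. -0. -1.] y [ 0.997 -0.082 -0.   ]
```

View pics/s7.png

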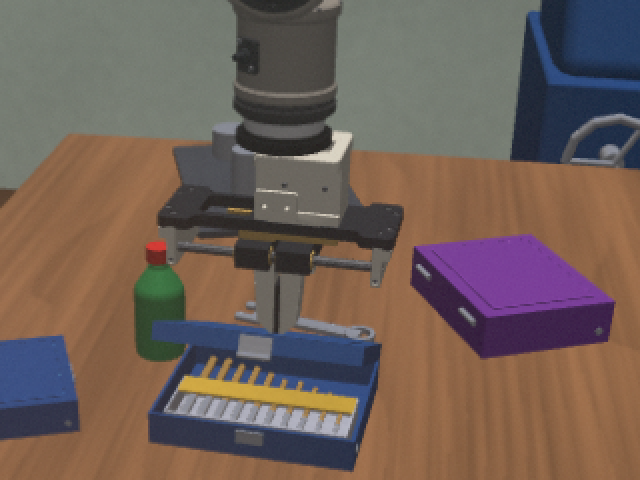

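```bash
python3 -m creep '[[[0,3,-4,0,0,0],[0,3,-4,0,0,0],[0,3,-4,0,0,0],[0,2,-4,0,0,0],[0,2,-4,0,0,0],[0,2,-4,0,0,0],[0,1,-4,0,0,0],[0,1,-4,0,0,0],[0,1,-4,0,0,0],[0,0,-4,0,0,0],[0,0,-4,0,0,0],[0,0,-3,0,0,0]]]'; python3 -m creep '[[[0,0,-2,0,0,0],[0,0,-2,0,0,0],[0,0,-1,0,0,0],[0,0,-1,0,0,0]]]'; python3 -m creep '[[[0,0,-1,0,0,0],[0,0,0,0,0,0]]]'
```

```text
time_s: 20.1
tcp_pos: [0.5279, 0.0592, 0.0563]
ee_rot: [-1.475, 1.571, -3.128]
ft_force: [-0.7, 0.7, 0.1]
finger_gap: 0.004
time_s: 20.5
tcp_pos: [0.528, 0.0592, 0.0507]
ee_rot: [1.349, 1.571, -0.303]
ft_force: [-0.6, 0.2, 0.6]
finger_gap: 0.006
time_s: 20.7
tcp_pos: [0.528, 0.0591, 0.0497]
ee_rot: [-0.11, 1.571, -1.763]
ft_force: [-0.3, -0.8, 0.0]
finger_gap: 0.0
```

```bash
python3 -m creep '[[[0,0,-1,0,0,0],[0,0,0,0,0,0]]]';python3 -m creep '[[[0,0,-1,0,0,0],[0,0,0,0,0,0]]]';python3 -m creep '[[[0,0,-1,0,0,0],[0,0,0,0,0,0]]]';python3 -c "
from h import *
o,R=st();cv2.imwrite('pics/s8.png',camera('side')['image'][60:300,200:520].repeat(2,0).repeat(2,1))"
```

```text
time_s: 20.9
tcp_pos: [0.5281, 0.0591, 0.0492]
ee_rot: [1.48, 1.57, -0.173]
ft_force: [-1.6, -0.0, 3.6]
finger_gap: 0.002
time_s: 21.1
tcp_pos: [0.5282, 0.0592, 0.049]
ee_rot: [1.513, 1.57, -0.139]
ft_force: [-3.7, -0.4, 12.8]
finger_gap: 0.005
time_s: 21.3
tcp_pos: [0.5283, 0.0592, 0.0489]
ee_rot: [1.51, 1.569, -0.142]
ft_force: [-6.2, 1.0, 20.3]
finger_gap: 0.002
21.3 tcp [528.3  59.2  48.9] q [-0.033  0.562  1.725 -0.     0.853  0.049] F [-6.22  0.98 20.29] gap 0.0
x [ 0.001 -0.    -1.   ] y [ 0.997 -0.082  0.002]
```

View pics/s8.png

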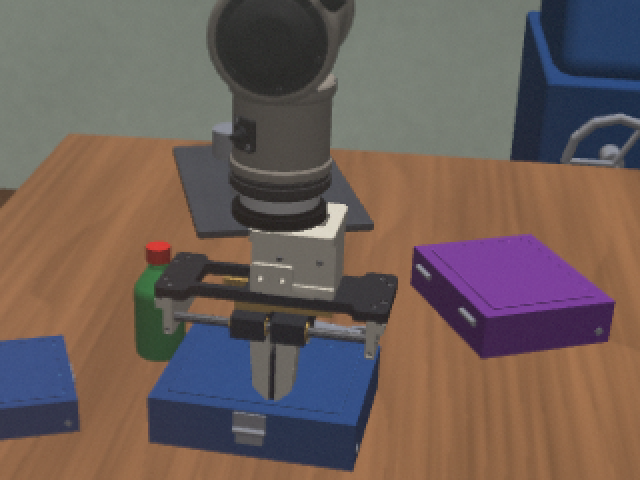

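The cover is shut under the fingertips at (272,395), with 20 N at z = 49 mm, which is exactly the height of the shut case. I retract and check.

```bash
python3 -m creep '[[[0,0,5,0,0,0],[0,0,15,0,0,0],[0,0,20,0,0,0],[0,0,20,0,0,0],[0,0,25,0,0,0],[0,0,25,0,0,0],[0,0,25,0,0,0],[0,0,25,0,0,0],[-10,-20,10,0,0,0],[-10,-25,0,0,0,0],[-10,-25,0,0,0,0],[-10,-25,0,0,0,0],[-10,-25,0,0,0,0],[-10,-25,0,0,0,0],[-10,-25,0,0,0,0],[-10,-25,0,0,0,0],[-10,-25,0,0,0,0],[-10,-25,0,0,0,0],[-10,-25,0,0,0,0],[0,0,0,0,0,0]]]'; python3 - <<'E'
from h import *
o,R=st();S=camera("side");T=camera("top")
cv2.imwrite('pics/s9.png',cv2.resize(S['image'][180:300,260:420],None,fx=4,fy=4,interpolation=cv2.INTER_CUBIC));cv2.imwrite('pics/t9.png',T['image'][140:340,180:460].repeat(2,0).repeat(2,1))
p=[.5362,.0148,-1.6565]
for c in(0,.035):
  print(c,((proj(S,case(p,[cov(p,c,.145,.09,.016),cov(p,c,.145,-.09,.016),cov(p,c,0,-.09,.016),[-.0725,.09,.004],[-.0725,-.09,.004]]))-[260,180])*4).round().tolist())
E
```

```text
time_s: 23.35
tcp_pos: [0.4172, -0.2131, 0.2166]
ee_rot: [-0.176, 1.57, -1.832]
ft_force: [0.2, -0.2, 0.2]
finger_gap: 0.008
23.35 tcp [ 417.2 -213.1  216.6] q [-6.360e-01  2.480e-01  1.688e+00 -1.000e-03  1.205e+00 -5.500e-01] F [ 0.24 -0.2   0.15] gap 0.01
x [-0.    -0.001 -1.   ] y [ 0.996 -0.085 -0.   ]
0 [[56.0, 311.0], [473.0, 367.0], [521.0, 207.0], [59.0, 400.0], [467.0, 458.0]]
0.035 [[56.0, 300.0], [474.0, 356.0], [521.0, 206.0], [59.0, 400.0], [467.0, 458.0]]
```

View pics/s9.png

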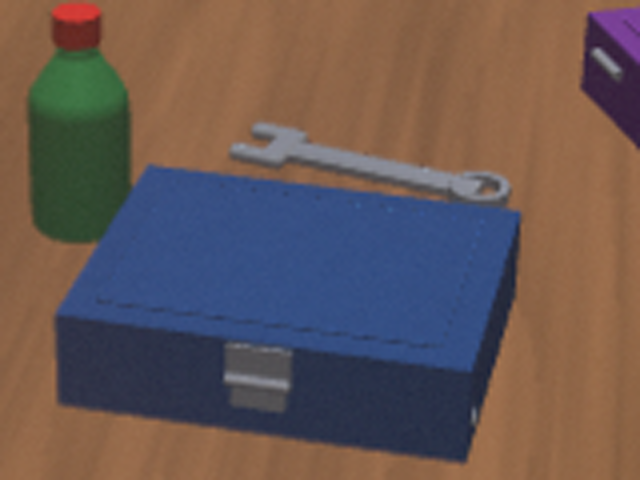

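View pics/t9.png

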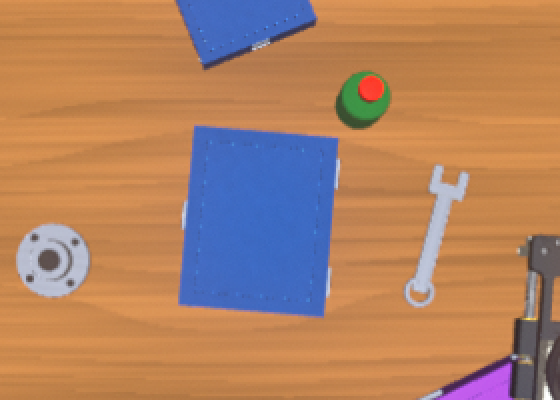

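The cover's front corners at (58,316) and (472,370) match the prediction for shut, (56,311) and (473,367). The bottle, flange and spanner are where they were, and the arm is clear. I hand in.

```bash
python3 -c "
from bench import *
print(hand_in())"
```

```text
the job is handed in; nothing more can be done
None
```

The rack is folded flat and the cover is shut. I used only the closed fingertips, and I handed the job in at about 23.5 s of the 54 s allowed.

- **Rack:** I pushed the yellow lip over and pressed it to its stop at 16 N while the cover was still open. In the picture afterwards it matched the prediction for 0 rad to within a pixel or two.
- **Cover:** I pushed it over from behind and pressed it shut at 20 N. The fingertips stopped at 48.9 mm, against a shut height of 49 mm. After the arm withdrew, its front corners were within about 1 px of the prediction for fully shut, and below it, not above.
- **Everything else:** in the last pictures the case, bottle, flange and spanner showed no visible shift, and the arm was clear of everything. I judged the shift by eye and did not measure it. No check failed or disagreed, and `hand_in` gave no verdict.

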